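# Lock the sensitiser chest with its service key

## Robot

A 6-joint arm with a two-finger parallel gripper is mounted at the origin on the work surface. World frame = base frame: x ahead of the robot, y to its left, z up, the work surface at z = 0. Lengths are in m, angles in rad, forces in N, time in s.
With the tool pointing down it reaches from about 0.225 to 0.875 m from the base axis. Payload 3.4 kg.
Tool frame: the origin (TCP) lies at the very end of the fingers, on their centre line; the grasp point (between the pads) lies 19 mm behind it; z points along the fingers, y is the line along which they close (so a half turn about z gives the same grasp; the last joint's range is limited). The gripper opens to 85 mm and grips with 20 to 120 N. Pads are 22 mm wide; open, the fingers measure 114 mm over their backs; the gripper's body (76 mm by 85 mm) begins 54 mm behind the grasp point. The pads swing forward as they close: fully open they stand 13 mm farther back than shut.
Start: joints at [-1.245, 0.276, 1.505, -0, 1.361, -0.121], TCP at [0.248, -0.519, 0.231] pointing down, gripper open.
Joint ranges: [-2.89, 2.89], [-0.75, 2.08], [0.22, 2.7], [-1.18, 4.32], [0.11, 2.71], [-2.7, 2.7]. Speed limits (rad/s): [2.57, 2.57, 3.14, 3.14, 3.14, 3.14].

## Interface

Orientations are given as a unit quaternion [w, x, y, z].
In Python, from rig import get_state, optics, sign_off gives the robot as it stands.
- The arm moves only by the tool send_rows, never from a script. Its argument "increments" is a list of rows, each an object with "gripper": the gripper's target within -1 to 1 (shut at 1, half-way at 0, fully open at -1); "linear": the shift along the world's x, y, z in m, a list of three; "delta_rot": the turn, a rotation vector about the world's x, y, z in rad, a list of three. In form: [{"gripper": gripper, "linear": [dx, dy, dz], "delta_rot": [rx, ry, rz]}, ...]. A call has 1 to 8 rows; each row is the pose to reach, as a shift and turn from the pose commanded when the call began; what a row does not reach only later rows make up. A row lasts 1/10 s, in which the tool goes at most 50 mm and 8.59 degrees, less where a joint would pass 70% of its speed; a pose out of reach is approached as far as the arm can. A call with a gripper value outside its range is refused whole. The fingers move at their own pace and stop on an object; "newtons" is the grip in N (left out, the last holds). Time passes only in rows, so rows that repeat a pose let the fingers close. It gives the time, the measured TCP pose, the force, the opening and the grip force at its end, in the units of the state.
- get_state(): the state, without advancing time (a new reading comes with each control period).
- optics.get_image(name): name is "scene" or "top"; returns a dict with "pixels" (420x560x3 uint8, blue, green, red), "K" (3x3 intrinsics, pixels), "rvec" (rotation vector, rad) and "tvec" (3), from world to camera coordinates, as OpenCV has them. Camera axes: x right, y down, z forward; pixel columns grow to the right and rows downward; lengths in m; the calibration is good to about 2 mm. A picture is of the moment at which its call begins. There is no depth.
- sign_off(): hands the job in; it is judged then, once.
The state is a dict: "clock": time; "qpos": joint angles; "qd": joint speeds; "effort": joint torques, N m; "position": TCP position; "ee_rot": TCP orientation; "contact_force": force on the tool from outside, world axes, zero at the start; "moment": the same for the moment, N m; "width": finger opening in m; "gripper_force": force on a finger pad.
Only numpy, scipy, OpenCV 4.12 (cv2) and the standard library are available. Lean on these libraries where they do the work, as an engineer would, in place of code of your own. Each camera call takes 0.05 s, during which the arm holds its last target. There are 200 camera calls.

## Task

Lock the plywood chemical chest: take the black-handled key out of its wooden key block, put it in the lock on the chest's lid and, with light pressure, turn it gently back and forth until it drops fully home into the hidden slot. Then turn it clockwise (seen from above) until its handle lines up with the two ribs on the lock plate, and let go, leaving the key in the lock. Never force the key, and leave the bottle, beaker and print box where they are.

Things in the scene. Friction and masses are not known exactly. Their poses are not given: they have to be found in the camera images.
- key: Loose service key, about 90 g (varies), standing upright in key_block at the start. Origin: on its axis at the underside of its round steel collar (36 mm diameter, 4 mm thick, z = 0 to +4 mm). z points up the axis, x along the flat handle. The key and the key after half a turn are equivalent.
- key_handle (a point): Middle of the key's flat black handle, 22 mm above the key's origin. Handle: 44 mm along key x, 10 mm thick along key y, from z = +4 to +40 mm; grasp it from above across its 10 mm thickness.
- key_tip (a point): Bottom of the key's blade, on the axis, 32 mm below the key's origin. Below the collar a round steel shaft 20 mm in diameter runs down to z = -10 mm, then a flat blade, parallel to the handle: 20 mm wide along key x, 4 mm thick along y.
- key_block: Fixed block of brown wood 80 x 80 x 45 mm on the table; origin at the centre of its underside. A round 22.5 mm vertical through hole in the middle of its top holds the key, whose collar rests on the block's top (45 mm up).
- chest: Fixed closed plywood chest, 220 mm (its x) x 320 mm (its y) x 100 mm high; origin at the centre of its underside. In the lid a square steel lock plate 70 x 70 mm, its top 104 mm above the table. Two dark ribs on the plate, 2 mm high, 24 to 33 mm either side of the bore along the chest's y, mark the LOCKED direction of the handle: key x parallel to chest y.
- lock_mouth (a point): Centre of the lock's round bore at the level of the plate's top, 30 mm towards the chest's -x from its middle. Bore 21 mm in diameter, vertical, under a 4 mm deep 45 degree funnel, veiled by a thin black membrane without resistance. Fully home, the key's collar rests on the plate. Contact forces on the key adding up to over 30 N damage the lock; a jammed push of some 12 N can do that.
- plug_face (a point): Point on the bore's axis 12 mm below lock_mouth. A sprung turning plug's face lies hidden at this level or up to 10 mm deeper, different each time. Unless blade and slot line up (within about 0.1 rad) the blade stands on it and can press it down only 4 mm (2.3 N at first, 4.3 N at 4 mm, then a hard stop). When they line up, the slot rises over the blade and the push back vanishes.
- bore_depth (a point): Point on the bore's axis 32 mm below lock_mouth, the key tip's place when home. The plug's straight slot is 6.4 mm wide; its direction cannot be seen: at the start 0.65 to 1.4 rad anticlockwise (from above) of LOCKED (chest y), half turns alike. The plug stays where left, turns with about 0.09 N m (not by a blade sliding on it under 4 N or less) and has stops at LOCKED and 1.5 rad anticlockwise.
- bottle: Bystander: amber glass bottle with a black cap, 56 mm diameter, 125 mm tall, 0.3 kg; origin at the centre of its underside.
- beaker: Bystander: white plastic beaker, 70 mm across the rim, 85 mm tall; origin at the centre of its underside.
- print_box: Bystander: flat grey print box 120 x 90 x 30 mm; origin at the centre of its underside.
Mind the look-alikes: they are no part of the job. Several things have the shape of the key_block; the one meant has the colours described above. Leave any yellow look-alike of the key alone.

How it is judged:
On the way, in this order (a step that is already met when the one before it is completed fails the run):
1. the key is lifted out of the key block (z of key in the frame of key_block above 0.072 m), for 0.1 s.
2. the key has dropped fully home in the lock, its handle not yet along the ribs (horizontal distance between key and lock_mouth below 0.004 m and z of key in the frame of lock_mouth below 0.0025 m and angle between the x axis of key and the y axis of chest, either way round above 0.4 rad), for 0.1 s.
At the end, for the whole second after the job is handed in: The key stands in the lock, released and at rest, fully home (collar within 2.5 mm of the plate, axis within 4 mm of the bore's, tilt under 0.12 rad), with its handle within 0.17 rad of the line of the two ribs (horizontal distance between key and lock_mouth below 0.004 m and z of key in the frame of lock_mouth below 0.0025 m and angle between key's own z axis and vertical below 0.12 rad and angle between the x axis of key and the y axis of chest, either way round below 0.17 rad and linear speed of key below 0.02 m/s); the robot touches nothing.
It fails at once if the key is forced in the lock (more than 30 N of contact between key and chest) (contact force between key and chest above 30 N).
It fails at once if a bystander is moved by more than 30 mm (distance of any of bottle, beaker, print_box from where it was at the start of the episode above 0.03 m).
It also fails if it takes over 64 s, if anything falls off the work surface, if the arm or the gripper's body presses on something with over 40 N, if the wrist force passes 120 N, or if a joint passes its speed limit or range.

## Working session

There is one attempt and no reset: what is moved stays moved. The work goes in short steps, Python scripts to look and compute and a tool call to move; the robot and the scene stay as the last step left them, time stands still between calls to the robot, and variables do not carry over. Pictures are saved under pics/ and viewed, at most 10 in all, crops included, and the job is handed in when it is done.

Besides the shell and the picture viewer there is one more tool, called after "Call:" by a JSON object that holds its "method" and its "body", one argument or row to a line. send_rows: Moves the arm, as the interface text tells. Its arguments: {"type":"object","properties":{"increments":{"type":"array"},"newtons":{"type":"number"}},"required":["increments"]}

```bash
mkdir -p pics && cat > h.py <<'E'
import cv2, numpy as np
from rig import get_state, optics, sign_off
def grab(n):
    d=optics.get_image(n); d={k:np.array(v) for k,v in d.items()}
    d['R']=cv2.Rodrigues(d['rvec'].astype(float))[0]; d['t']=d['tvec'].reshape(3).astype(float); return d
def ray(d,p):
    v=d['R'].T@np.linalg.inv(d['K'])@np.array([p[0],p[1],1.]); return -d['R'].T@d['t'], v/np.linalg.norm(v)
def plane(d,p,z):
    c,v=ray(d,p); return c+v*(z-c[2])/v[2]
def tri(d1,p1,d2,p2):
    c1,v1=ray(d1,p1); c2,v2=ray(d2,p2)
    s=np.linalg.lstsq(np.c_[v1,-v2],c2-c1,rcond=None)[0]
    a,b=c1+s[0]*v1,c2+s[1]*v2; return (a+b)/2,np.linalg.norm(a-b)
def proj(d,P):
    q=d['K']@(d['R']@np.array(P)+d['t']); return q[:2]/q[2]
E
python3 - <<'E'
from h import *
for n in('scene','top'):
    d=grab(n); cv2.imwrite(f'pics/{n}0.png',d['pixels']); print(n,ray(d,(280,210)),d['K'][0,0])
print(get_state())
E
```

```text
scene (array([0.98419959, 0.32868698, 0.88587281]), array([-0.46912884, -0.3347762 , -0.81721664])) 413.33934855505055
top (array([0.39178565, 0.01222459, 1.30366748]), array([ 0.1248198 , -0.01223263, -0.99210402])) 525.4327247736474
{'clock': 0.1, 'qpos': array([-1.24500305e+00,  2.76541061e-01,  1.50599098e+00,  1.10026798e-05,
        1.36068395e+00, -1.20994173e-01]), 'qd': array([-0.00076282, -0.0029782 , -0.00245247, -0.00015342, -0.00122351,
       -0.00010837]), 'effort': array([ 1.01328609e-03, -4.17699873e+01, -2.46404296e+01, -3.61522643e-04,
        5.79394167e-03,  1.36896011e-05]), 'position': array([ 0.24829554, -0.51812264,  0.23052709]), 'ee_rot': array([-8.07965421e-04,  9.75151154e-01,  2.21539090e-01, -7.76179462e-05]), 'contact_force': array([-0.45268011, -0.04569718,  0.33987702]), 'moment': array([ 0.04922079, -0.00889217, -0.02992966]), 'gripper_force': 0.0, 'width': 0.08586778686590817}
```

View pics/scene0.png

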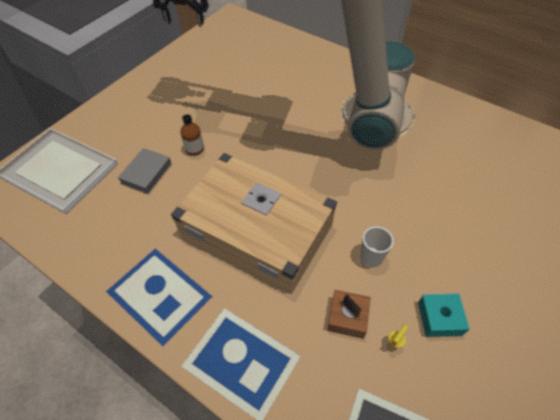

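View pics/top0.png

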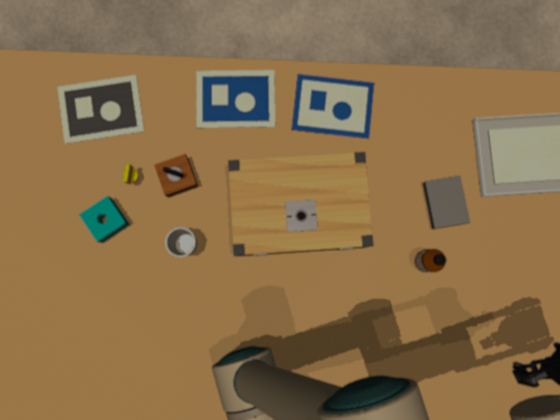

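The scene view shows the brown block with the black-handled key at (350,312), the teal look-alike block at (444,313), the yellow key at (398,338), and the lock plate at (262,198). In the top view these are at (176,174), (104,219), (131,174) and (301,216). The brown block fits the description (brown wood, black handle), and one enlarged mosaic will confirm it.

```bash
python3 - <<'E'
from h import *
def crop(f,cx,cy,w=60,h=45):
    im=cv2.imread(f'pics/{f}0.png'); c=im[cy-h//2-h%2+0:cy-h//2-h%2+h,cx-w//2:cx-w//2+w]
    print(f,cx-w//2,cy-h//2-h%2); return cv2.resize(c,(400,300),interpolation=cv2.INTER_CUBIC)
a=np.hstack([crop('scene',350,312),crop('top',176,174)]);b=np.hstack([crop('scene',262,198),crop('top',301,216)])
cv2.imwrite('pics/mos.png',np.vstack([a,b]))
E
```

```text
scene 320 289
top 146 151
scene 232 175
top 271 193
```

View pics/mos.png

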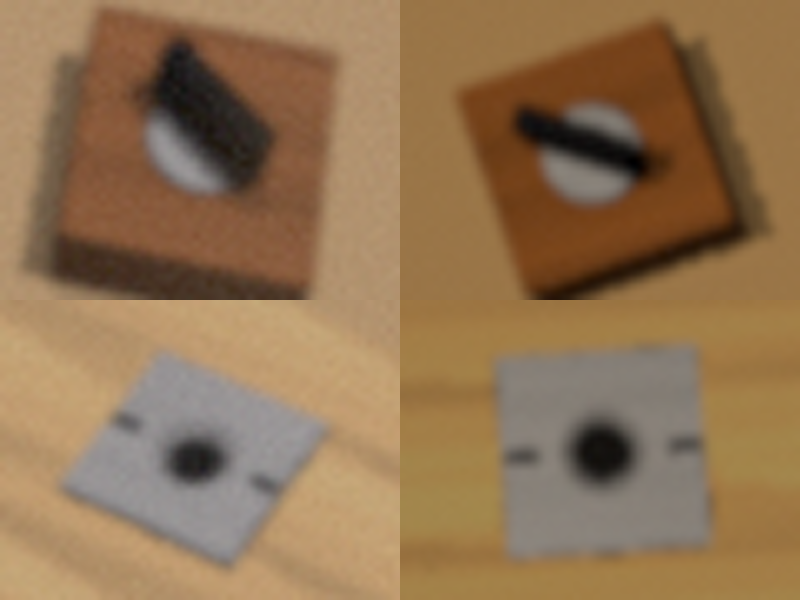

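The mosaic confirms it: brown wood block with a black flat handle on a steel collar (top row), and the lock plate with its bore and two ribs (bottom row). Next I triangulate the block corners, plate corners and handle.

```bash
cat > m.py <<'E'
from h import *
s,t=grab('scene'),grab('top')
f=lambda o,p:np.array(o)+(np.array(p)+.5)/6.6667-.5
def pts(name,os,ps,ot,pt):
    P=[]
    for a,b in zip(ps,pt):
        X,e=tri(s,f(os,a),t,f(ot,b)); P.append(X); print(name,X.round(4),'gap',round(e,4))
    P=np.array(P); print(name,'centre',P.mean(0).round(4),'sides',np.linalg.norm(P-np.roll(P,-1,0),axis=1).round(4)); return P
# same corner order
# block: scene TL,TR,BR,BL ; top view rotated by comparing
B=[(98,8),(338,58),(312,270),(60,238)]; T=[(56,93),(265,20),(345,235),(135,297)]
import itertools
def best(name,os,B,ot,T):
    k=min(range(4),key=lambda k:sum(tri(s,f(os,a),t,f(ot,b))[1] for a,b in zip(B,T[k:]+T[:k])))
    return pts(name,os,B,ot,T[k:]+T[:k])
P=best('block',(320,289),B,(146,151),T)
L=best('plate',(232,175),[(160,50),(330,130),(232,268),(62,188)],(271,193),[(95,58),(298,48),(312,247),(108,257)])
print('block dirs',[np.arctan2(*(P[(i+1)%4]-P[i])[[1,0]]).round(3) for i in range(4)])
print('plate dirs',[np.arctan2(*(L[(i+1)%4]-L[i])[[1,0]]).round(3) for i in range(4)])
def mask(d,o,thr):
    im=d['pixels'][o[1]:o[1]+45,o[0]:o[0]+60].max(2); n,l,st,c=cv2.connectedComponentsWithStats((im<thr).astype(np.uint8))
    return l,st,c+np.array(o)
for nm,d,o,thr,cen in(('hs',s,(320,289),75,(31,17)),('ht',t,(146,151),60,(27,21))):
    l,st,c=mask(d,o,thr); k=l[cen[1],cen[0]]; ys,xs=np.where(l==k); r=cv2.minAreaRect(np.c_[xs,ys].astype(np.float32)); print(nm,st[k],c[k],r); bx=cv2.boxPoints(r)+np.array(o)
    print([plane(d,q,.085).round(4)[:2] for q in bx])
bs=[]
for nm,d,o,cen in(('bs',s,(232,175),(29,24)),('bt',t,(271,193),(30,23))):
    l,st,c=mask(d,o,70); k=l[cen[1],cen[0]]; print(nm,st[k],c[k],plane(d,c[k],.104).round(4)); bs.append(c[k])
    for j in range(1,len(st)):
        if j!=k and 1<st[j][4]<30: print('  rib?',st[j],plane(d,c[j],.106).round(4))
print('bore tri',tri(s,bs[0],t,bs[1]))
c=cv2.imread
E
python3 m.py
```

```text
block [0.6038 0.2016 0.0325] gap 0.0032
block [0.5773 0.2757 0.0393] gap 0.0038
block [0.6494 0.3042 0.0523] gap 0.0009
block [0.6814 0.2333 0.0404] gap 0.0026
block centre [0.628  0.2537 0.0411] sides [0.079  0.0786 0.0786 0.0841]
plate [ 0.5001 -0.0896  0.1018] gap 0.0008
plate [ 0.4942 -0.0187  0.1004] gap 0.0022
plate [ 0.5631 -0.0121  0.1009] gap 0.0025
plate [ 0.5691 -0.0825  0.0995] gap 0.0028
plate centre [ 0.5316 -0.0507  0.1007] sides [0.0711 0.0692 0.0707 0.0693]
block dirs [np.float64(1.915), np.float64(0.376), np.float64(-1.148), np.float64(-2.753)]
plate dirs [np.float64(1.654), np.float64(0.096), np.float64(-1.487), np.float64(-3.039)]
hs [ 22   6  18  22 199] [350.8040201  305.83919598] ((31.0, 17.0), (22.62741470336914, 9.899495124816895), 45.0)
[array([0.6428, 0.2329]), array([0.6212, 0.2369]), array([0.6329, 0.2808]), array([0.6539, 0.2764])]
ht [17 17 21 10 88] [173.29545455 172.11363636] ((27.14999771118164, 21.049999237060547), (21.187257766723633, 4.427187919616699), 18.434947967529297)
[array([0.6286, 0.2756]), array([0.6387, 0.2729]), array([0.6244, 0.2252]), array([0.6143, 0.2279])]
bs [26 21  7  6 30] [260.86666667 198.63333333] [ 0.5343 -0.0475  0.104 ]
bt [26 19  9  8 58] [300.89655172 215.46551724] [ 0.5316 -0.051   0.104 ]
bore tri (array([ 0.53179947, -0.05061603,  0.09906203]), np.float64(0.0015506380493439118))
```

Call:
{"method": "send_rows", "body": {
  "increments": [
    {"gripper": -1,"linear": [0.02,0.041,0],"delta_rot": [0,0,0.05]},
    {"gripper": -1,"linear": [0.04,0.082,0],"delta_rot": [0,0,0.1]},
    {"gripper": -1,"linear": [0.06,0.123,0],"delta_rot": [0,0,0.15]},
    {"gripper": -1,"linear": [0.08,0.164,0],"delta_rot": [0,0,0.2]},
    {"gripper": -1,"linear": [0.1,0.205,0],"delta_rot": [0,0,0.25]},
    {"gripper": -1,"linear": [0.12,0.246,0],"delta_rot": [0,0,0.3]},
    {"gripper": -1,"linear": [0.14,0.287,0],"delta_rot": [0,0,0.35]},
    {"gripper": -1,"linear": [0.16,0.328,0],"delta_rot": [0,0,0.4]}
  ]
}}

```text
clock: 1.0
position: [0.4088, -0.1888, 0.2314]
ee_rot: [0.0, 0.911, 0.412, 0.0]
contact_force: [1.0, -0.4, 0.5]
width: 0.0853
gripper_force: 0.0
```

```bash
python3 - <<'E'
from h import *
s0,t0=grab('scene'),grab('top')
f=lambda o,p:np.array(o)+(np.array(p)+.5)/6.6667-.5
def cen(d,o,B,z):
    P=np.array([plane(d,f(o,p),z) for p in B]); e=[np.arctan2(*(P[(i+1)%4]-P[i])[[1,0]])%(np.pi/2) for i in range(4)]
    return P.mean(0).round(4),np.round(e,3)
print('block s',cen(s0,(320,289),[(98,8),(338,58),(312,270),(60,238)],.045)); print('block t',cen(t0,(146,151),[(56,93),(265,20),(345,235),(135,297)],.045))
print('plate s',cen(s0,(232,175),[(160,50),(330,130),(232,268),(62,188)],.104)); print('plate t',cen(t0,(271,193),[(95,58),(298,48),(312,247),(108,257)],.104))
for nm,d,o,a,b in(('s',s0,(232,175),(126,122),(263,184)),('t',t0,(271,193),(121,157),(285,145))):
    A,B=plane(d,f(o,a),.106),plane(d,f(o,b),.106); print('ribs',nm,np.arctan2(*(A-B)[[1,0]]).round(3),((A+B)/2).round(4),np.linalg.norm(A-B))
# handle top line: two ends of the centre line of the top face, top view and scene
for nm,d,o,a,b in(('t',t0,(146,151),(123,117),(240,160)),('s',s0,(320,289),(183,50),(265,128))):
    A,B=plane(d,f(o,a),.085),plane(d,f(o,b),.085); print('handle',nm,A.round(4),B.round(4),((A+B)/2).round(4),np.arctan2(*(A-B)[[1,0]]).round(3))
t=t0['pixels'][150:260,220:380]
# lid long edges by dark corner pieces
m=(t0['pixels'].max(2)<75).astype(np.uint8); n,l,st,c=cv2.connectedComponentsWithStats(m)
for j in range(1,n):
    if 30<st[j][4]<200 and 220<c[j][0]<380 and 140<c[j][1]<260: print(c[j].round(1),st[j],plane(t0,c[j],.1).round(4))
print(get_state()['position'],get_state()['contact_force'])
E
```

```text
block s (array([0.6292, 0.2555, 0.045 ]), array([0.385, 0.378, 0.48 , 0.388]))
block t (array([0.6279, 0.2519, 0.045 ]), array([0.382, 0.398, 0.327, 0.417]))
plate s (array([ 0.5331, -0.0481,  0.104 ]), array([0.074, 0.096, 0.095, 0.131]))
plate t (array([ 0.5318, -0.0514,  0.104 ]), array([0.083, 0.093, 0.081, 0.094]))
ribs s -1.47 [ 0.533 -0.049  0.106] 0.05645479559579659
ribs t 1.677 [ 0.532  -0.0512  0.106 ] 0.056754388016225156
handle t [0.6351 0.2722 0.085 ] [0.6212 0.2305 0.085 ] [0.6281 0.2513 0.085 ] 1.249
handle s [0.6236 0.2396 0.085 ] [0.6314 0.2727 0.085 ] [0.6275 0.2561 0.085 ] -1.803
[359.9 157. ] [355 153  10   9  81] [ 0.6747 -0.1861  0.1   ]
[233.4 165. ] [229 161  10   9  88] [0.6451 0.109  0.1   ]
[300.9 215.3] [297 211   9   9  63] [ 0.5325 -0.0513  0.1   ]
[238.4 249.7] [234 245  10  11 100] [0.4488 0.0894 0.1   ]
[ 0.4098245  -0.18554512  0.23134014] [-0.5772989  -0.49266961  0.10592726]
```

Call:
{"method": "send_rows", "body": {
  "increments": [
    {"gripper": -1,"linear": [0.02,0.041,0],"delta_rot": [0,0,0.06]},
    {"gripper": -1,"linear": [0.04,0.082,0],"delta_rot": [0,0,0.12]},
    {"gripper": -1,"linear": [0.06,0.123,0],"delta_rot": [0,0,0.18]},
    {"gripper": -1,"linear": [0.08,0.164,0],"delta_rot": [0,0,0.24]},
    {"gripper": -1,"linear": [0.1,0.205,0],"delta_rot": [0,0,0.3]},
    {"gripper": -1,"linear": [0.12,0.246,0],"delta_rot": [0,0,0.36]},
    {"gripper": -1,"linear": [0.14,0.287,0],"delta_rot": [0,0,0.434]},
    {"gripper": -1,"linear": [0.16,0.328,0],"delta_rot": [0,0,0.434]}
  ]
}}

```text
clock: 1.9
position: [0.5693, 0.1383, 0.2312]
ee_rot: [0.0, 0.802, 0.598, -0.0]
contact_force: [0.4, -0.3, -0.3]
width: 0.0857
gripper_force: 0.0
```

Call:
{"method": "send_rows", "body": {
  "increments": [
    {"gripper": -1,"linear": [0.02,0.039,0],"delta_rot": [0,0,0]},
    {"gripper": -1,"linear": [0.04,0.078,-0.015],"delta_rot": [0,0,0]},
    {"gripper": -1,"linear": [0.06,0.1165,-0.04],"delta_rot": [0,0,0]},
    {"gripper": -1,"linear": [0.06,0.1165,-0.08],"delta_rot": [0,0,0]},
    {"gripper": -1,"linear": [0.06,0.1165,-0.11],"delta_rot": [0,0,0]},
    {"gripper": -1,"linear": [0.06,0.1165,-0.11],"delta_rot": [0,0,0]}
  ]
}}

```text
clock: 2.5
position: [0.6252, 0.2524, 0.1155]
ee_rot: [-0.002, 0.802, 0.597, -0.005]
contact_force: [-0.0, -0.2, 0.1]
width: 0.0854
gripper_force: 0.0
```

```bash
python3 - <<'E'
from h import *
ims=[]
for n,(cx,cy) in(('scene',(350,300)),('top',(180,180))):
    d=grab(n); c=d['pixels'][cy-75:cy+75,cx-50:cx+50]; ims.append(cv2.resize(c,(400,600),interpolation=cv2.INTER_CUBIC))
    s=get_state()['position']; print(n,proj(d,s),cx-50,cy-75)
cv2.imwrite('pics/pre.png',np.hstack(ims)); st=get_state(); print(st['position'],st['ee_rot'],st['qpos'])
E
```

```text
scene [354.10877209 294.15328933] 300 225
top [169.03252611 167.8792494 ] 130 105
[0.62882451 0.25318498 0.12122226] [ 1.93535533e-05  8.02087477e-01  5.97206413e-01 -4.22595091e-04] [ 2.80396274e-01  4.98949861e-01  1.42953451e+00 -3.56108901e-04
  1.21388580e+00  5.71289657e-01]
```

View pics/pre.png

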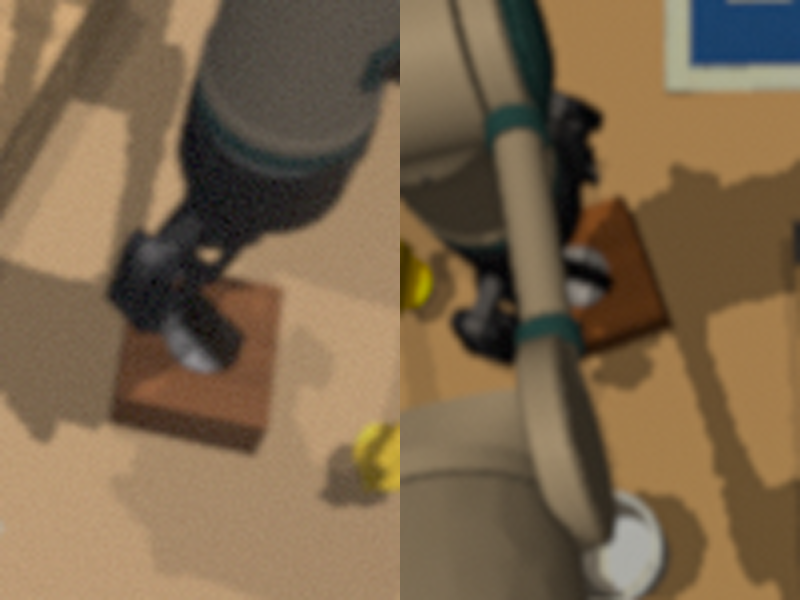

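Call:
{"method": "send_rows", "body": {
  "increments": [
    {"gripper": -1,"linear": [0,0,-0.03],"delta_rot": [0,0,0]},
    {"gripper": -1,"linear": [0,0,-0.06],"delta_rot": [0,0,0]},
    {"gripper": -1,"linear": [0,0,-0.067],"delta_rot": [0,0,0]},
    {"gripper": -1,"linear": [0,0,-0.067],"delta_rot": [0,0,0]},
    {"gripper": 0.5,"linear": [0,0,-0.067],"delta_rot": [0,0,0]},
    {"gripper": 1,"linear": [0,0,-0.067],"delta_rot": [0,0,0]},
    {"gripper": 1,"linear": [0,0,-0.067],"delta_rot": [0,0,0]},
    {"gripper": 1,"linear": [0,0,-0.067],"delta_rot": [0,0,0]}
  ],
  "newtons": 40
}}

```text
clock: 3.4
position: [0.6289, 0.2541, 0.0553]
ee_rot: [0.0, 0.802, 0.598, 0.001]
contact_force: [-1.0, 0.1, 0.4]
width: 0.0281
gripper_force: 0.0
```

Call:
{"method": "send_rows", "body": {
  "increments": [
    {"gripper": 1,"linear": [0,0,0],"delta_rot": [0,0,0]},
    {"gripper": 1,"linear": [0,0,0],"delta_rot": [0,0,0]},
    {"gripper": 1,"linear": [0,0,0],"delta_rot": [0,0,0]},
    {"gripper": 1,"linear": [0,0,0],"delta_rot": [0,0,0]}
  ]
}}

```text
clock: 3.8
position: [0.6288, 0.254, 0.0548]
ee_rot: [0.0, 0.802, 0.598, 0.0]
contact_force: [-1.1, 0.2, 3.7]
width: 0.0096
gripper_force: 40.8
```

Call:
{"method": "send_rows", "body": {
  "increments": [
    {"gripper": 1,"linear": [0,0,0.015],"delta_rot": [0,0,0]},
    {"gripper": 1,"linear": [0,0,0.04],"delta_rot": [0,0,0]},
    {"gripper": 1,"linear": [0,0,0.07],"delta_rot": [0,0,0]},
    {"gripper": 1,"linear": [0,0,0.1],"delta_rot": [0,0,0]},
    {"gripper": 1,"linear": [0,0,0.13],"delta_rot": [0,0,0]},
    {"gripper": 1,"linear": [0,0,0.13],"delta_rot": [0,0,0]},
    {"gripper": 1,"linear": [0,0,0.13],"delta_rot": [0,0,0]}
  ]
}}

```text
clock: 4.5
position: [0.6283, 0.2539, 0.1841]
ee_rot: [0.0, 0.802, 0.598, 0.0]
contact_force: [-0.1, -0.3, -1.1]
width: 0.0095
gripper_force: 40.4
```

```bash
python3 - <<'E'
from h import *
ims=[]
st=get_state(); p=st['position']; print(p,st['contact_force'],st['moment'],st['width'])
for n in('scene','top'):
    d=grab(n); q=proj(d,p-np.array([0,0,.02])).astype(int); x,y=q[0]-33,q[1]-50; print(n,q,x,y,proj(d,p))
    c=d['pixels'][y:y+100,x:x+66]; ims.append(cv2.resize(c,(396,600),interpolation=cv2.INTER_CUBIC))
cv2.imwrite('pics/lift.png',np.hstack(ims))
E
```

```text
[0.628261   0.25388578 0.18414472] [-0.10378984 -0.32194694 -1.08565963] [ 0.00301776 -0.01934695  0.04541565] 0.009507804880934409
scene [357 285] 324 235 [359.34918857 280.49643501]
top [164 164] 131 114 [163.05200942 162.17801615]
```

View pics/lift.png

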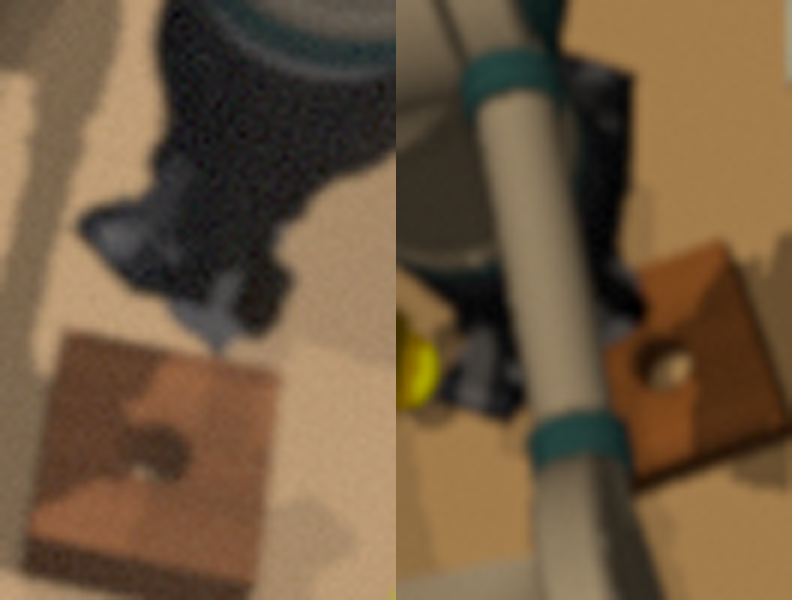

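The key is out of the block. In the scene crop the steel shows below the fingers at about px (359,288), and the empty hole is at scene (349.8,310.3) and top (175.8,174.3). Next I move over the lock with the yaw about 0.6 rad anticlockwise of LOCKED.

```bash
python3 - <<'E'
from h import *
for n,hp,bp in(('scene',(349.3,309.8),None),('top',(175.4,173.9),None)):
    d=grab(n); im=cv2.imread(f'pics/{n}0.png')
    g=im.max(2); o=(250,190) if n=='scene' else (290,205)
    w=np.clip(130-g[o[1]:o[1]+22,o[0]:o[0]+22].astype(float),0,60); ys,xs=np.mgrid[0:22,0:22]
    yy,xx=ys-(198.6 if n=='scene' else 215.4)+o[1],xs-(260.9 if n=='scene' else 300.9)+o[0]
    w[(yy**2+xx**2)>36]=0
    b=(o[0]+(w*xs).sum()/w.sum(),o[1]+(w*ys).sum()/w.sum())
    H,B=plane(d,hp,.045),plane(d,b,.102); print(n,H.round(4),np.round(b,1),B.round(4),'rel',(B-H).round(4))
E
```

```text
scene [0.63   0.2547 0.045 ] [260.9 198.5] [ 0.5327 -0.0487  0.102 ] rel [-0.0973 -0.3034  0.057 ]
top [0.6298 0.2526 0.045 ] [300.8 215.4] [ 0.5321 -0.0509  0.102 ] rel [-0.0978 -0.3035  0.057 ]
```

Call:
{"method": "send_rows", "body": {
  "increments": [
    {"gripper": 1,"linear": [-0.012,-0.038,0],"delta_rot": [0,0,0.13]},
    {"gripper": 1,"linear": [-0.024,-0.076,0],"delta_rot": [0,0,0.26]},
    {"gripper": 1,"linear": [-0.036,-0.114,0],"delta_rot": [0,0,0.39]},
    {"gripper": 1,"linear": [-0.048,-0.152,0],"delta_rot": [0,0,0.52]},
    {"gripper": 1,"linear": [-0.06,-0.19,0],"delta_rot": [0,0,0.65]},
    {"gripper": 1,"linear": [-0.072,-0.228,0],"delta_rot": [0,0,0.78]},
    {"gripper": 1,"linear": [-0.084,-0.266,0],"delta_rot": [0,0,0.9]},
    {"gripper": 1,"linear": [-0.097,-0.3036,0],"delta_rot": [0,0,0.99]}
  ]
}}

```text
clock: 5.5
position: [0.5303, -0.051, 0.1832]
ee_rot: [-0.001, 0.42, 0.908, -0.0]
contact_force: [0.6, -0.3, 0.1]
width: 0.0093
gripper_force: 40.3
```

Call:
{"method": "send_rows", "body": {
  "increments": [
    {"gripper": 1,"linear": [0,0,0],"delta_rot": [0,0,0]},
    {"gripper": 1,"linear": [0,0,-0.015],"delta_rot": [0,0,0]},
    {"gripper": 1,"linear": [0,0,-0.025],"delta_rot": [0,0,0]},
    {"gripper": 1,"linear": [0,0,-0.025],"delta_rot": [0,0,0]},
    {"gripper": 1,"linear": [0,0,-0.025],"delta_rot": [0,0,0]}
  ]
}}

```text
clock: 6.0
position: [0.5314, -0.0491, 0.1588]
ee_rot: [-0.001, 0.421, 0.907, -0.0]
contact_force: [0.1, -0.3, -0.1]
width: 0.0095
gripper_force: 40.4
```

```bash
python3 - <<'E'
from h import *
ims=[]
st=get_state(); p=st['position']; print(p,st['ee_rot'],st['contact_force'],st['moment'])
for n in('scene','top'):
    d=grab(n); q=proj(d,p-np.array([0,0,.04])).astype(int); x,y=q[0]-25,q[1]-38; print(n,x,y,proj(d,p),'tip',proj(d,p-np.array([0,0,.041])))
    c=d['pixels'][y:y+75,x:x+50]; ims.append(cv2.resize(c,(400,600),interpolation=cv2.INTER_CUBIC))
cv2.imwrite('pics/lock.png',np.hstack(ims))
E
```

```text
[ 0.53135838 -0.04908087  0.15876688] [-6.38647219e-04  4.21495575e-01  9.06830232e-01 -4.71781875e-05] [ 0.13461539 -0.2727557  -0.1030949 ] [ 0.00716265 -0.03394582 -0.01519422]
scene 235 155 [260.03092753 182.92810628] tip [260.82664853 193.98200196]
top 275 176 [301.40202577 212.72123704] tip [300.38107271 214.87025388]
```

View pics/lock.png

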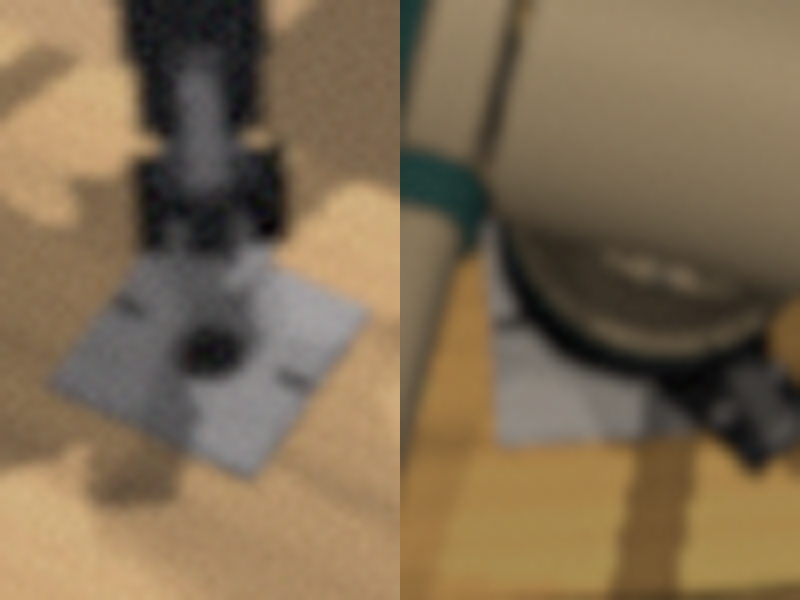

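The plate and bore are in the scene crop at (210,350), i.e. px (261,198.5). The fingers stand over the bore, and the projected tip column of 260.8 matches it. Now a gentle descent.

Call:
{"method": "send_rows", "body": {
  "increments": [
    {"gripper": 1,"linear": [0,-0.0004,-0.004],"delta_rot": [0,0,0]},
    {"gripper": 1,"linear": [0,-0.0004,-0.008],"delta_rot": [0,0,0]},
    {"gripper": 1,"linear": [0,-0.0004,-0.012],"delta_rot": [0,0,0]},
    {"gripper": 1,"linear": [0,-0.0004,-0.014],"delta_rot": [0,0,0]},
    {"gripper": 1,"linear": [0,-0.0004,-0.015],"delta_rot": [0,0,0]},
    {"gripper": 1,"linear": [0,-0.0004,-0.016],"delta_rot": [0,0,0]},
    {"gripper": 1,"linear": [0,-0.0004,-0.016],"delta_rot": [0,0,0]}
  ]
}}

```text
clock: 6.8
position: [0.5315, -0.0502, 0.1434]
ee_rot: [0.0, 0.422, 0.907, 0.0]
contact_force: [0.4, 0.3, -0.6]
width: 0.0096
gripper_force: 40.4
```

Call:
{"method": "send_rows", "body": {
  "increments": [
    {"gripper": 1,"linear": [0,0,-0.001],"delta_rot": [0,0,0]},
    {"gripper": 1,"linear": [0,0,-0.002],"delta_rot": [0,0,0]},
    {"gripper": 1,"linear": [0,0,-0.003],"delta_rot": [0,0,0]},
    {"gripper": 1,"linear": [0,0,-0.003],"delta_rot": [0,0,0]}
  ]
}}

```text
clock: 7.2
position: [0.5324, -0.0506, 0.1412]
ee_rot: [0.001, 0.422, 0.907, 0.0]
contact_force: [0.5, -1.7, 3.6]
width: 0.0092
gripper_force: 41.0
```

Call:
{"method": "send_rows", "body": {
  "increments": [
    {"gripper": 1,"linear": [0.0004,-0.0005,0.0005],"delta_rot": [0,0,0]},
    {"gripper": 1,"linear": [0.0008,-0.001,0.0005],"delta_rot": [0,0,0]},
    {"gripper": 1,"linear": [0.0008,-0.001,0],"delta_rot": [0,0,0]},
    {"gripper": 1,"linear": [0.0008,-0.001,0],"delta_rot": [0,0,0]}
  ]
}}

```text
clock: 7.6
position: [0.5325, -0.0514, 0.1401]
ee_rot: [0.0, 0.422, 0.907, -0.0]
contact_force: [1.4, -1.2, 0.4]
width: 0.0092
gripper_force: 40.6
```

Call:
{"method": "send_rows", "body": {
  "increments": [
    {"gripper": 1,"linear": [0,0,-0.0005],"delta_rot": [0,0,0]},
    {"gripper": 1,"linear": [0,0,-0.001],"delta_rot": [0,0,0]},
    {"gripper": 1,"linear": [0,0,-0.001],"delta_rot": [0,0,0]}
  ]
}}

```text
clock: 7.9
position: [0.5325, -0.0514, 0.1392]
ee_rot: [0.0, 0.422, 0.907, -0.0]
contact_force: [1.1, -1.9, 0.6]
width: 0.0093
gripper_force: 40.5
```

Call:
{"method": "send_rows", "body": {
  "increments": [
    {"gripper": 1,"linear": [0.0003,-0.0004,0],"delta_rot": [0,0,0]},
    {"gripper": 1,"linear": [0.0005,-0.0006,-0.001],"delta_rot": [0,0,0]},
    {"gripper": 1,"linear": [0.0005,-0.0006,-0.002],"delta_rot": [0,0,0]},
    {"gripper": 1,"linear": [0.0005,-0.0006,-0.002],"delta_rot": [0,0,0]}
  ]
}}

```text
clock: 8.3
position: [0.5325, -0.0516, 0.1371]
ee_rot: [-0.0, 0.422, 0.907, 0.0]
contact_force: [1.3, -0.8, -0.9]
width: 0.0093
gripper_force: 40.5
```

Call:
{"method": "send_rows", "body": {
  "increments": [
    {"gripper": 1,"linear": [0,0,-0.001],"delta_rot": [0,0,0]},
    {"gripper": 1,"linear": [0,0,-0.002],"delta_rot": [0,0,0]},
    {"gripper": 1,"linear": [0,0,-0.002],"delta_rot": [0,0,0]}
  ]
}}

```text
clock: 8.6
position: [0.5326, -0.0516, 0.1351]
ee_rot: [-0.0, 0.422, 0.907, 0.0]
contact_force: [1.3, -1.4, -0.7]
width: 0.0093
gripper_force: 40.5
```

Call:
{"method": "send_rows", "body": {
  "increments": [
    {"gripper": 1,"linear": [0,0,-0.001],"delta_rot": [0,0,0]},
    {"gripper": 1,"linear": [0,0,-0.002],"delta_rot": [0,0,0]},
    {"gripper": 1,"linear": [0,0,-0.003],"delta_rot": [0,0,0]},
    {"gripper": 1,"linear": [0,0,-0.003],"delta_rot": [0,0,0]}
  ]
}}

```text
clock: 9.0
position: [0.5326, -0.0516, 0.1321]
ee_rot: [-0.0, 0.422, 0.907, 0.0]
contact_force: [1.3, -1.3, -1.8]
width: 0.0094
gripper_force: 40.5
```

Call:
{"method": "send_rows", "body": {
  "increments": [
    {"gripper": 1,"linear": [0,0,-0.001],"delta_rot": [0,0,0]},
    {"gripper": 1,"linear": [0,0,-0.002],"delta_rot": [0,0,0]},
    {"gripper": 1,"linear": [0,0,-0.002],"delta_rot": [0,0,0]}
  ]
}}

```text
clock: 9.3
position: [0.5327, -0.0517, 0.1301]
ee_rot: [-0.0, 0.422, 0.907, 0.0]
contact_force: [0.8, -1.0, -0.3]
width: 0.0091
gripper_force: 40.5
```

Call:
{"method": "send_rows", "body": {
  "increments": [
    {"gripper": 1,"linear": [0,0,-0.001],"delta_rot": [0,0,0]},
    {"gripper": 1,"linear": [0,0,-0.002],"delta_rot": [0,0,0]},
    {"gripper": 1,"linear": [0,0,-0.002],"delta_rot": [0,0,0]}
  ]
}}

```text
clock: 9.6
position: [0.5327, -0.0517, 0.1285]
ee_rot: [0.0, 0.422, 0.907, 0.0]
contact_force: [-0.0, -1.2, 1.8]
width: 0.0091
gripper_force: 40.9
```

Call:
{"method": "send_rows", "body": {
  "increments": [
    {"gripper": 1,"linear": [0,0,-0.001],"delta_rot": [0,0,0]},
    {"gripper": 1,"linear": [0,0,-0.0015],"delta_rot": [0,0,0]},
    {"gripper": 1,"linear": [0,0,-0.0015],"delta_rot": [0,0,0]}
  ]
}}

```text
clock: 9.9
position: [0.5327, -0.0517, 0.1269]
ee_rot: [0.0, 0.422, 0.907, 0.0]
contact_force: [-0.3, -1.1, 3.5]
width: 0.0094
gripper_force: 41.0
```

Call:
{"method": "send_rows", "body": {
  "increments": [
    {"gripper": 1,"linear": [0,0,0.0005],"delta_rot": [0,0,0.03]},
    {"gripper": 1,"linear": [0,0,0.0005],"delta_rot": [0,0,0.06]},
    {"gripper": 1,"linear": [0,0,0.0005],"delta_rot": [0,0,0.1]},
    {"gripper": 1,"linear": [0,0,0.0005],"delta_rot": [0,0,0.1]}
  ]
}}

```text
clock: 10.3
position: [0.5331, -0.0515, 0.1274]
ee_rot: [0.0, 0.376, 0.927, 0.0]
contact_force: [0.6, 1.2, 3.3]
width: 0.0095
gripper_force: 41.0
```

Call:
{"method": "send_rows", "body": {
  "increments": [
    {"gripper": 1,"linear": [0,0,0],"delta_rot": [0,0,0.05]},
    {"gripper": 1,"linear": [0,0,0],"delta_rot": [0,0,0.1]},
    {"gripper": 1,"linear": [0,0,0],"delta_rot": [0,0,0.1]}
  ]
}}

```text
clock: 10.6
position: [0.5332, -0.0515, 0.1274]
ee_rot: [0.0, 0.33, 0.944, 0.0]
contact_force: [1.7, 0.1, 2.0]
width: 0.0095
gripper_force: 40.9
```

Call:
{"method": "send_rows", "body": {
  "increments": [
    {"gripper": 1,"linear": [0,0,0],"delta_rot": [0,0,0.05]},
    {"gripper": 1,"linear": [0,0,0],"delta_rot": [0,0,0.1]},
    {"gripper": 1,"linear": [0,0,0],"delta_rot": [0,0,0.1]}
  ]
}}

```text
clock: 10.9
position: [0.5332, -0.0515, 0.1275]
ee_rot: [0.0, 0.282, 0.959, 0.0]
contact_force: [1.6, 0.2, 2.7]
width: 0.0094
gripper_force: 40.9
```

Call:
{"method": "send_rows", "body": {
  "increments": [
    {"gripper": 1,"linear": [0.0003,0,0],"delta_rot": [0,0,0.05]},
    {"gripper": 1,"linear": [0.0003,0,0],"delta_rot": [0,0,0.1]},
    {"gripper": 1,"linear": [0.0003,0,0],"delta_rot": [0,0,0.1]}
  ]
}}

```text
clock: 11.2
position: [0.5331, -0.0517, 0.1273]
ee_rot: [0.0, 0.234, 0.972, 0.0]
contact_force: [1.2, 0.5, 3.3]
width: 0.0095
gripper_force: 41.0
```

Call:
{"method": "send_rows", "body": {
  "increments": [
    {"gripper": 1,"linear": [0,0,0],"delta_rot": [0,0,0.05]},
    {"gripper": 1,"linear": [0,0,0],"delta_rot": [0,0,0.1]},
    {"gripper": 1,"linear": [0,0,0],"delta_rot": [0,0,0.1]}
  ]
}}

```text
clock: 11.5
position: [0.5331, -0.0518, 0.1273]
ee_rot: [0.0, 0.185, 0.983, -0.0]
contact_force: [0.4, -0.1, 1.1]
width: 0.0093
gripper_force: 40.9
```

Call:
{"method": "send_rows", "body": {
  "increments": [
    {"gripper": 1,"linear": [0,0,0],"delta_rot": [0,0,0.05]},
    {"gripper": 1,"linear": [0,0,0],"delta_rot": [0,0,0.1]},
    {"gripper": 1,"linear": [0,0,0],"delta_rot": [0,0,0.1]}
  ]
}}

```text
clock: 11.8
position: [0.5333, -0.0514, 0.1271]
ee_rot: [0.0, 0.136, 0.991, 0.0]
contact_force: [2.7, 0.2, 1.1]
width: 0.0095
gripper_force: 40.6
```

Call:
{"method": "send_rows", "body": {
  "increments": [
    {"gripper": 1,"linear": [0,0,0],"delta_rot": [0,0,-0.03]},
    {"gripper": 1,"linear": [0,0,-0.0005],"delta_rot": [0,0,-0.03]},
    {"gripper": 1,"linear": [0,0,-0.001],"delta_rot": [0,0,-0.03]},
    {"gripper": 1,"linear": [0,0,-0.001],"delta_rot": [0,0,-0.03]}
  ]
}}

```text
clock: 12.2
position: [0.5332, -0.0516, 0.1262]
ee_rot: [0.0, 0.15, 0.989, 0.0]
contact_force: [2.0, 1.7, 0.1]
width: 0.0095
gripper_force: 40.5
```

Call:
{"method": "send_rows", "body": {
  "increments": [
    {"gripper": 1,"linear": [0,0,0],"delta_rot": [0,0,0]},
    {"gripper": 1,"linear": [0,0,0],"delta_rot": [0,0,0]}
  ]
}}

```text
clock: 12.4
position: [0.5332, -0.0515, 0.1263]
ee_rot: [0.0, 0.15, 0.989, 0.0]
contact_force: [3.4, 1.1, -1.2]
width: 0.0091
gripper_force: 40.5
```

Call:
{"method": "send_rows", "body": {
  "increments": [
    {"gripper": 1,"linear": [0.0005,0.0003,0],"delta_rot": [0,0,0]},
    {"gripper": 1,"linear": [0.0005,0.0003,-0.001],"delta_rot": [0,0,0]},
    {"gripper": 1,"linear": [0.0005,0.0003,-0.002],"delta_rot": [0,0,0]},
    {"gripper": 1,"linear": [0.0005,0.0003,-0.002],"delta_rot": [0,0,0]}
  ]
}}

```text
clock: 12.8
position: [0.5333, -0.0514, 0.1241]
ee_rot: [-0.0, 0.15, 0.989, -0.0]
contact_force: [2.1, 0.9, 0.0]
width: 0.0092
gripper_force: 40.6
```

Call:
{"method": "send_rows", "body": {
  "increments": [
    {"gripper": 1,"linear": [0,0,-0.001],"delta_rot": [0,0,0]},
    {"gripper": 1,"linear": [0,0,-0.002],"delta_rot": [0,0,0]},
    {"gripper": 1,"linear": [0,0,-0.002],"delta_rot": [0,0,0]}
  ]
}}

```text
clock: 13.1
position: [0.5333, -0.0514, 0.1221]
ee_rot: [-0.0, 0.15, 0.989, 0.0]
contact_force: [2.2, -0.2, 0.1]
width: 0.0093
gripper_force: 40.5
```

Call:
{"method": "send_rows", "body": {
  "increments": [
    {"gripper": 1,"linear": [0.0004,0,-0.0005],"delta_rot": [0,0,0]},
    {"gripper": 1,"linear": [0.0004,0,-0.001],"delta_rot": [0,0,0]},
    {"gripper": 1,"linear": [0.0004,0,-0.0015],"delta_rot": [0,0,0]},
    {"gripper": 1,"linear": [0.0004,0,-0.0015],"delta_rot": [0,0,0]}
  ]
}}

```text
clock: 13.5
position: [0.5335, -0.0514, 0.1205]
ee_rot: [-0.001, 0.15, 0.989, -0.0]
contact_force: [0.7, 0.5, -1.0]
width: 0.0093
gripper_force: 40.4
```

Call:
{"method": "send_rows", "body": {
  "increments": [
    {"gripper": 1,"linear": [0,0,-0.0005],"delta_rot": [0,0,0]},
    {"gripper": 1,"linear": [0,0,-0.001],"delta_rot": [0,0,0]},
    {"gripper": 1,"linear": [0,0,-0.001],"delta_rot": [0,0,0]}
  ]
}}

```text
clock: 13.8
position: [0.5337, -0.0514, 0.1196]
ee_rot: [-0.0, 0.15, 0.989, -0.0]
contact_force: [-0.0, 0.4, -0.4]
width: 0.0095
gripper_force: 40.4
```

Well centred and unloaded; I keep going down.

Call:
{"method": "send_rows", "body": {
  "increments": [
    {"gripper": 1,"linear": [0,0,-0.0005],"delta_rot": [0,0,0]},
    {"gripper": 1,"linear": [0,0,-0.001],"delta_rot": [0,0,0]},
    {"gripper": 1,"linear": [0,0,-0.0015],"delta_rot": [0,0,0]},
    {"gripper": 1,"linear": [0,0,-0.0015],"delta_rot": [0,0,0]}
  ]
}}

```text
clock: 14.2
position: [0.5339, -0.0514, 0.1182]
ee_rot: [-0.0, 0.15, 0.989, 0.0]
contact_force: [0.1, -0.3, -0.9]
width: 0.0093
gripper_force: 40.4
```

Call:
{"method": "send_rows", "body": {
  "increments": [
    {"gripper": 1,"linear": [0,0,-0.0005],"delta_rot": [0,0,0]},
    {"gripper": 1,"linear": [0,0,-0.001],"delta_rot": [0,0,0]},
    {"gripper": 1,"linear": [0,0,-0.001],"delta_rot": [0,0,0]}
  ]
}}

```text
clock: 14.5
position: [0.5339, -0.0514, 0.1172]
ee_rot: [-0.0, 0.15, 0.989, 0.0]
contact_force: [-0.3, -0.7, -2.1]
width: 0.0096
gripper_force: 40.4
```

Call:
{"method": "send_rows", "body": {
  "increments": [
    {"gripper": 1,"linear": [0,0,-0.0005],"delta_rot": [0,0,0]},
    {"gripper": 1,"linear": [0,0,-0.001],"delta_rot": [0,0,0]},
    {"gripper": 1,"linear": [0,0,-0.0015],"delta_rot": [0,0,0]},
    {"gripper": 1,"linear": [0,0,-0.0015],"delta_rot": [0,0,0]}
  ]
}}

```text
clock: 14.9
position: [0.5338, -0.0514, 0.1157]
ee_rot: [-0.0, 0.15, 0.989, 0.0]
contact_force: [-0.3, -0.2, -0.5]
width: 0.0095
gripper_force: 40.4
```

Call:
{"method": "send_rows", "body": {
  "increments": [
    {"gripper": 1,"linear": [0,0,-0.0005],"delta_rot": [0,0,0]},
    {"gripper": 1,"linear": [0,0,-0.001],"delta_rot": [0,0,0]},
    {"gripper": 1,"linear": [0,0,-0.001],"delta_rot": [0,0,0]}
  ]
}}

```text
clock: 15.2
position: [0.5339, -0.0514, 0.1148]
ee_rot: [-0.0, 0.15, 0.989, 0.0]
contact_force: [-0.2, -0.2, -0.5]
width: 0.0091
gripper_force: 40.4
```

Call:
{"method": "send_rows", "body": {
  "increments": [
    {"gripper": 1,"linear": [0,0,-0.0004],"delta_rot": [0,0,0]},
    {"gripper": 1,"linear": [0,0,-0.0008],"delta_rot": [0,0,0]},
    {"gripper": 1,"linear": [0,0,-0.0008],"delta_rot": [0,0,0]}
  ]
}}

```text
clock: 15.5
position: [0.5339, -0.0514, 0.114]
ee_rot: [-0.0, 0.15, 0.989, 0.0]
contact_force: [-0.5, 0.0, -0.4]
width: 0.0093
gripper_force: 40.4
```

Call:
{"method": "send_rows", "body": {
  "increments": [
    {"gripper": 1,"linear": [0,0,-0.0004],"delta_rot": [0,0,0]},
    {"gripper": 1,"linear": [0,0,-0.0004],"delta_rot": [0,0,0]},
    {"gripper": 1,"linear": [0,0,-0.0004],"delta_rot": [0,0,0]}
  ]
}}

```text
clock: 15.8
position: [0.534, -0.0514, 0.1138]
ee_rot: [0.0, 0.15, 0.989, 0.0]
contact_force: [-1.0, 0.7, 0.6]
width: 0.0094
gripper_force: 40.7
```

Call:
{"method": "send_rows", "body": {
  "increments": [
    {"gripper": 1,"linear": [0,0,-0.0003],"delta_rot": [0,0,0]},
    {"gripper": 1,"linear": [0,0,-0.0003],"delta_rot": [0,0,0]},
    {"gripper": 1,"linear": [0,0,-0.0003],"delta_rot": [0,0,0]}
  ]
}}

```text
clock: 16.1
position: [0.534, -0.0514, 0.1138]
ee_rot: [0.0, 0.15, 0.989, 0.0]
contact_force: [-1.5, 0.1, 6.0]
width: 0.0095
gripper_force: 41.3
```

Fully home: it hits a hard stop at the predicted height of 0.1138 m. I relieve the pressure and turn clockwise, following the small offset of the key axis.

Call:
{"method": "send_rows", "body": {
  "increments": [
    {"gripper": 1,"linear": [0,0,0.0004],"delta_rot": [0,0,0]},
    {"gripper": 1,"linear": [0,0,0.0004],"delta_rot": [0,0,-0.04]},
    {"gripper": 1,"linear": [-0.0001,-0.0002,0.0004],"delta_rot": [0,0,-0.08]},
    {"gripper": 1,"linear": [-0.0002,-0.0003,0.0004],"delta_rot": [0,0,-0.12]},
    {"gripper": 1,"linear": [-0.0002,-0.0003,0.0004],"delta_rot": [0,0,-0.16]},
    {"gripper": 1,"linear": [-0.0003,-0.0004,0.0004],"delta_rot": [0,0,-0.2]},
    {"gripper": 1,"linear": [-0.0003,-0.0004,0.0004],"delta_rot": [0,0,-0.2]}
  ]
}}

```text
clock: 16.8
position: [0.5341, -0.0515, 0.1138]
ee_rot: [0.0, 0.248, 0.969, 0.0]
contact_force: [0.0, 1.8, 2.8]
width: 0.0094
gripper_force: 41.0
```

```bash
python3 -c "
from rig import get_state as g
s=g();print(s['position'],s['contact_force'],s['moment'],s['qpos'])"
```

```text
[ 0.53409152 -0.051452    0.11380294] [0.04665111 1.81100266 2.83084359] [0.27002962 0.01456876 0.00972035] [-2.26363440e-01  3.12042151e-01  1.76728480e+00  1.03553298e-03
  1.06147491e+00 -1.29686069e+00]
```

Call:
{"method": "send_rows", "body": {
  "increments": [
    {"gripper": 1,"linear": [0.0001,0.0003,0.0002],"delta_rot": [0,0,-0.05]},
    {"gripper": 1,"linear": [0.0001,0.0003,0.0002],"delta_rot": [0,0,-0.1]},
    {"gripper": 1,"linear": [0.0001,0.0003,0.0002],"delta_rot": [0,0,-0.15]},
    {"gripper": 1,"linear": [0.0001,0.0003,0.0002],"delta_rot": [0,0,-0.2]},
    {"gripper": 1,"linear": [0.0001,0.0003,0.0002],"delta_rot": [0,0,-0.25]},
    {"gripper": 1,"linear": [0.0001,0.0003,0.0002],"delta_rot": [0,0,-0.3]},
    {"gripper": 1,"linear": [0.0001,0.0003,0.0002],"delta_rot": [0,0,-0.3]}
  ]
}}

```text
clock: 17.5
position: [0.5338, -0.0517, 0.1138]
ee_rot: [0.0, 0.389, 0.921, -0.0]
contact_force: [-1.1, -0.5, 1.8]
width: 0.0094
gripper_force: 40.8
```

```bash
python3 -c "
from rig import get_state as g
s=g();print(s['position'],s['contact_force'],s['moment'])"
```

```text
[ 0.53383484 -0.0516965   0.11384685] [-1.13159555 -0.53738614  1.78338094] [-0.05691105  0.08220329 -0.00428739]
```

Call:
{"method": "send_rows", "body": {
  "increments": [
    {"gripper": 1,"linear": [-0.0004,-0.0002,0.0001],"delta_rot": [0,0,-0.05]},
    {"gripper": 1,"linear": [-0.0004,-0.0002,0.0001],"delta_rot": [0,0,-0.1]},
    {"gripper": 1,"linear": [-0.0004,-0.0002,0.0001],"delta_rot": [0,0,-0.15]},
    {"gripper": 1,"linear": [-0.0004,-0.0002,0.0001],"delta_rot": [0,0,-0.2]},
    {"gripper": 1,"linear": [-0.0005,-0.0002,0.0001],"delta_rot": [0,0,-0.25]},
    {"gripper": 1,"linear": [-0.0006,-0.0002,0.0001],"delta_rot": [0,0,-0.3]},
    {"gripper": 1,"linear": [-0.0006,-0.0002,0.0001],"delta_rot": [0,0,-0.3]}
  ]
}}

```text
clock: 18.2
position: [0.5334, -0.0519, 0.1138]
ee_rot: [0.0, 0.522, 0.853, -0.0]
contact_force: [0.6, 0.0, -0.4]
width: 0.0096
gripper_force: 40.6
```

Call:
{"method": "send_rows", "body": {
  "increments": [
    {"gripper": 1,"linear": [-0.0002,0,0],"delta_rot": [0,0,-0.05]},
    {"gripper": 1,"linear": [-0.0002,0,0],"delta_rot": [0,0,-0.1]},
    {"gripper": 1,"linear": [-0.0002,0,0],"delta_rot": [0,0,-0.15]},
    {"gripper": 1,"linear": [-0.0002,0,0],"delta_rot": [0,0,-0.2]},
    {"gripper": 1,"linear": [-0.0002,0,0],"delta_rot": [0,0,-0.25]},
    {"gripper": 1,"linear": [-0.0002,0,0],"delta_rot": [0,0,-0.3]},
    {"gripper": 1,"linear": [-0.0002,0,0],"delta_rot": [0,0,-0.3]}
  ]
}}

```text
clock: 18.9
position: [0.533, -0.0521, 0.1138]
ee_rot: [0.0, 0.644, 0.765, -0.0]
contact_force: [-0.1, -1.6, -0.4]
width: 0.0094
gripper_force: 40.6
```

```bash
python3 -c "
from rig import get_state as g
s=g();print(s['position'],s['ee_rot'],s['contact_force'],s['moment'])"
```

```text
[ 0.53296887 -0.05205064  0.11383846] [ 2.25699951e-04  6.43707548e-01  7.65271502e-01 -2.64851895e-04] [-0.06389852 -1.62960091 -0.3633321 ] [-0.29427893  0.04241082  0.04776379]
```

Call:
{"method": "send_rows", "body": {
  "increments": [
    {"gripper": 1,"linear": [0,-0.0003,0],"delta_rot": [0,0,-0.03]},
    {"gripper": 1,"linear": [0,-0.0003,0],"delta_rot": [0,0,-0.06]},
    {"gripper": 1,"linear": [0,-0.0003,0],"delta_rot": [0,0,-0.07]},
    {"gripper": 1,"linear": [0,-0.0003,0],"delta_rot": [0,0,-0.07]}
  ]
}}

```text
clock: 19.3
position: [0.5328, -0.0521, 0.1138]
ee_rot: [-0.0, 0.671, 0.742, -0.0]
contact_force: [0.4, -0.4, -0.9]
width: 0.0089
gripper_force: 40.6
```

```bash
python3 -c "
from rig import get_state as g
s=g();print(s['position'],s['ee_rot'],s['contact_force'],s['moment'])"
```

```text
[ 0.53282725 -0.05208691  0.11383733] [-3.19126370e-05  6.70641999e-01  7.41781161e-01 -1.30678458e-04] [ 0.38035714 -0.40928642 -0.86520572] [-0.25482043 -0.03752491  0.09612843]
```

Call:
{"method": "send_rows", "body": {
  "increments": [
    {"gripper": 0.6,"linear": [0,0,0],"delta_rot": [0,0,0]},
    {"gripper": 0.2,"linear": [0,0,0],"delta_rot": [0,0,0]},
    {"gripper": 0,"linear": [0,0,0],"delta_rot": [0,0,0]},
    {"gripper": -0.2,"linear": [0,0,0],"delta_rot": [0,0,0]},
    {"gripper": -0.2,"linear": [0,0,0],"delta_rot": [0,0,0]}
  ]
}}

```text
clock: 19.8
position: [0.533, -0.0519, 0.1141]
ee_rot: [0.0, 0.671, 0.742, 0.0]
contact_force: [-0.4, 0.2, 0.0]
width: 0.0516
gripper_force: 0.0
```

Call:
{"method": "send_rows", "body": {
  "increments": [
    {"gripper": -0.2,"linear": [0,0,0.015],"delta_rot": [0,0,0]},
    {"gripper": -0.2,"linear": [0,0,0.05],"delta_rot": [0,0,0]},
    {"gripper": -0.2,"linear": [0,0,0.09],"delta_rot": [0,0,0]},
    {"gripper": -0.2,"linear": [-0.03,-0.04,0.1],"delta_rot": [0,0,0]},
    {"gripper": -0.2,"linear": [-0.06,-0.08,0.1],"delta_rot": [0,0,0]},
    {"gripper": -0.2,"linear": [-0.09,-0.12,0.1],"delta_rot": [0,0,0]},
    {"gripper": -0.2,"linear": [-0.12,-0.16,0.1],"delta_rot": [0,0,0]},
    {"gripper": -0.2,"linear": [-0.12,-0.16,0.1],"delta_rot": [0,0,0]}
  ]
}}

```text
clock: 20.6
position: [0.4097, -0.2162, 0.2143]
ee_rot: [0.0, 0.673, 0.739, -0.002]
contact_force: [0.1, 1.1, 0.5]
width: 0.0515
gripper_force: 0.0
```

```bash
python3 - <<'E'
from h import *
ims=[]
for n,(x,y) in(('scene',(229,160)),('top',(268,178))):
    d=grab(n); ims.append(cv2.resize(d['pixels'][y:y+75,x:x+66],(396,450),interpolation=cv2.INTER_CUBIC))
cv2.imwrite('pics/end.png',np.hstack(ims))
E
```

```text
(no output)
```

View pics/end.png

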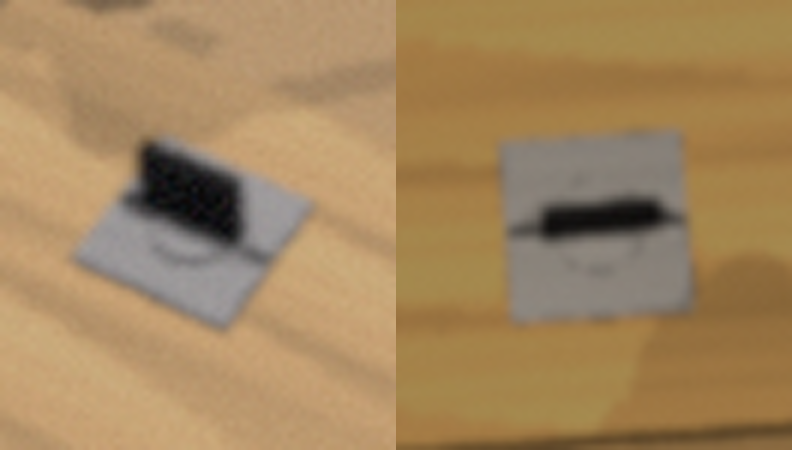

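The picture shows the key home, with its collar on the plate. The handle lies in line with the two ribs: top crop from (545,225) to (660,212), ribs at (510,232) and (685,218). The gripper is clear, so I hand in.

```bash
python3 -c "
from rig import sign_off; print(sign_off())"
```

```text
the job is handed in; nothing more can be done
None
```

I handed the job in at about 21 s of robot time: the key is fully home in the lock, turned clockwise until its handle lines up with the ribs, and released with the gripper clear; `sign_off` returned no verdict.

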